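Dress a plate edge with a file

ROBOT

A 7-joint arm with a two-finger parallel gripper is mounted at the origin on the work surface. World frame = base frame: x ahead of the robot, y to its left, z up, the work surface at z = 0. Lengths are in m, angles in rad, forces in N, time in s.
With the tool pointing down it reaches from about 0.4 to 0.85 m from the base axis. Payload 4.5 kg.
Tool frame: the origin (TCP) lies on the centre line of the jaws, within the pads' length; the fingertips stand 17 mm ahead of it and the grasp point (between the pads) lies 2 mm behind it (r.tip_reach is the distance from the TCP to the fingertips, in m); z points along the fingers, y is the line along which they close (so a half turn about z gives the same grasp; the last joint's range is limited). The gripper opens to 88 mm and grips with 3 to 60 N. Pads are 18 mm wide; open, the fingers measure 123 mm over their backs; the gripper's body (75 mm by 187 mm) begins 45 mm behind the grasp point.
Start: joints at [-1.25, 0.689, -0.195, 1.565, 0.157, 0.902, -0.215], TCP at [0.177, 0.599, 0.256] pointing down, gripper open.
Joint ranges: [-3.01, 3.01], [-0.46, 2.08], [-1.47, 1.51], [0.13, 2.56], [-1, 4.14], [0.04, 2.09], [-2.66, 2.66]. Speed limits (rad/s): [2.57, 2.57, 3.14, 3.14, 3.14, 3.14, 3.14].

INTERFACE

Orientations are given as a unit quaternion [x, y, z, w].
In Python, from plant import r gives the robot as it stands.
- The arm moves only by the tool step_arm, never from a script. Its argument "steps" is a list of rows, each a list of 7 numbers: the shift along the tool's x, y, z in cm, then the turn, a rotation vector about the tool's x, y, z in degrees, then the gripper's target within -1 to 1 (shut at 1, half-way at 0, fully open at -1). A call has 1 to 8 rows; each row shifts and turns the commanded pose from where the row before left it, along the tool's axes as they then stand; what a row does not reach is not made up. A row lasts 1/8 s, in which the tool goes at most 62.5 mm and 10.7 degrees, less where a joint would pass 70% of its speed; a pose out of reach is approached as far as the arm can. A call with a gripper value outside its range is refused whole. The fingers move at their own pace and stop on an object; "force" is the grip in N (left out, the last holds). Time passes only in rows, so rows that do not move let the fingers close. It gives the time, the measured TCP pose, the force, the opening and the grip force at its end, in the units of the state.
- r.get_state(): the state, without advancing time (a new reading comes with each control period).
- r.snapshot(name): name is "scene" or "top"; returns a dict with "pixels" (384x512x3 uint8, red, green, blue), "fx", "fy", "cx", "cy" (pixels), "dist_coeffs" ([k1, k2, p1, p2, k3] as OpenCV has them; the pictures are not rectified), "cam_to_world" (4x4, takes a point from camera to world coordinates). Camera axes: x right, y down, z forward; pixel columns grow to the right and rows downward; lengths in m; the calibration is good to about 2 mm. A picture is of the moment at which its call begins. There is no depth.
- r.finish_job(): hands the job in; it is judged then, once.
The state is a dict: "clock": time; "q": joint angles; "qd": joint speeds; "joint_torque": joint torques, N m; "tool_pos": TCP position; "eef_rot": TCP orientation; "contact_force": force on the tool from outside, world axes, zero at the start; "moment": the same for the moment, N m; "opening": opening from 0.0 (shut) to 1.0 (fully open); "finger_force": force on a finger pad.
Only numpy, scipy, OpenCV 4.12 (cv2) and the standard library are available. Lean on these libraries where they do the work, as an engineer would, in place of code of your own. Each camera call takes 0.05 s, during which the arm holds its last target. There are 200 camera calls.

TASK

Take the red-gripped flat file and dress the top edge of the aluminium plate in the green sprung holder with two forward strokes, each pushed straight across the edge, away from the robot, from the front third of the file to its rear third, keeping the plate pressed down a few millimetres all the way. Lift the file clear of the edge after each stroke, never dragging it back on the plate, and finally lay it sole down, near the middle of the cork mat.

Things in the scene. Friction and masses are not known exactly. Their poses are not given: they have to be found in the camera images.
- file: Flat file with block grip, 0.2 to 0.33 kg: steel sole 160 mm long (x), 26 wide (y), 8 thick, teeth underneath; on its middle a red flat-sided grip 70 long (x), 26 wide (y), from 8 to 50 mm above the underside. Either end may lead. Origin: centre of the underside, z up; starts sole down on the shelf. A like-shaped block with grey grip and black rubber sole lies near: not the file.
- holder: Green holder fixed on the shelf, base 110 (x) by 130 (y) by 14 mm high, posts at y = +-52, 47 mm high. Between them a sprung upright aluminium plate 6 mm thick (x), 70 wide (y); its top edge runs along y above the origin, 75 mm above the shelf. Origin: centre of the base's underside; x is the forward stroke direction, level, away from the robot within 20 degrees; z up.
- plate_sway (a joint): The plate yields down up to 14 mm (1.5 N to start, 4 N at 6 mm, 7 N at 14 mm, then a hard stop) and springs back up. It is also carried along the holder's x by the rubbing file: this joint, in m, 0 at rest, up to 0.008 either way, sprung at 450 N/m. A pressed forward stroke makes it positive; dragging the file backward on the plate makes it negative.
- mat: Cork mat fixed on the shelf, 220 mm (x) by 130 mm (y), 4 mm thick. Origin at the centre of its underside, z up.

How it is judged:
On the way, in this order (a step that is already met when the one before it is completed fails the run):
1. First stroke begins: file pressed on the plate edge with its front part (file centre 25 mm or more behind the edge) (contact force between file and holder above 1 N and z of file in the frame of holder between 0.055 and 0.0735 m and y of file in the frame of holder between -0.03 and 0.03 m and angle between file's own z axis and vertical below 0.2 rad and angle between the x axis of file and the x axis of holder, either way round below 0.35 rad and x of file in the frame of holder between -0.085 and -0.025 m), for 0.03 s.
2. First stroke: file still pressed on the edge as its middle passes (contact force between file and holder above 1 N and z of file in the frame of holder between 0.055 and 0.0735 m and y of file in the frame of holder between -0.03 and 0.03 m and angle between file's own z axis and vertical below 0.2 rad and angle between the x axis of file and the x axis of holder, either way round below 0.35 rad and x of file in the frame of holder between -0.015 and 0.015 m and value of joint plate_sway above 0.0008 m), for 0.01 s.
3. First stroke ends: file still pressed, its centre 25 mm or more past the edge (contact force between file and holder above 1 N and z of file in the frame of holder between 0.055 and 0.0735 m and y of file in the frame of holder between -0.03 and 0.03 m and angle between file's own z axis and vertical below 0.2 rad and angle between the x axis of file and the x axis of holder, either way round below 0.35 rad and x of file in the frame of holder between 0.025 and 0.085 m and value of joint plate_sway above 0.0008 m), for 0.02 s.
4. after the first stroke the file is lifted clear of the edge, 6 mm or more, before it goes back (z of file in the frame of holder above 0.081 m and y of file in the frame of holder between -0.08 and 0.08 m and x of file in the frame of holder above 0.02 m), for 0.02 s.
5. the lifted file is back behind the edge (z of file in the frame of holder above 0.081 m and y of file in the frame of holder between -0.08 and 0.08 m and x of file in the frame of holder below -0.025 m), for 0.02 s.
6. Second stroke begins: file pressed on the plate edge with its front part (file centre 25 mm or more behind the edge) (all of step 1), for 0.03 s.
7. Second stroke: file still pressed on the edge as its middle passes (all of step 2), for 0.01 s.
8. Second stroke ends: file still pressed, its centre 25 mm or more past the edge (all of step 3), for 0.02 s.
9. after the second stroke the file is lifted clear of the edge, 6 mm or more, before it goes back (all of step 4), for 0.02 s.
At the end, for the whole second after the job is handed in: After two pressed forward strokes, each followed by a lift, the file lies still, sole down (within 0.1 rad of level), on the cork mat, its centre within 60 mm of the mat's centre along the mat and 50 mm across it, and released (x of file in the frame of mat between -0.06 and 0.06 m and y of file in the frame of mat between -0.05 and 0.05 m and z of file in the frame of mat between 0.001 and 0.008 m and angle between file's own z axis and vertical below 0.1 rad and linear speed of file below 0.02 m/s and angular speed of file below 0.1 rad/s); the robot touches nothing.
It fails at once if the file is dragged backward on the plate (plate carried back more than 2 mm) (value of joint plate_sway below -0.002 m).
It also fails if it takes over 54 s, if anything falls off the work surface, if the arm or the gripper's body presses on something with over 40 N, if the wrist force passes 120 N, or if a joint passes its speed limit or range.

## Working session

There is one attempt and no reset: what is moved stays moved. The work goes in short steps, Python scripts to look and compute and a tool call to move; the robot and the scene stay as the last step left them, time stands still between calls to the robot, and variables do not carry over. Pictures are saved under pics/ and viewed, at most 10 in all, crops included, and the job is handed in when it is done.

Besides the shell and the picture viewer there is one more tool, called after "Call:" as name([rows], argument=value, ...), one row to a line, values as JSON. step_arm: Moves the arm, as the interface text tells. Its arguments: {"type":"object","properties":{"steps":{"type":"array","items":{"type":"array","items":{"type":"number"}}},"force":{"type":"number"}},"required":["steps"]}

```bash
mkdir -p pics; ls; python3 - <<'E'
from plant import r
import cv2,pickle
s=r.get_state(); print({k:s[k] for k in('clock','tool_pos','eef_rot','opening','contact_force')}, r.tip_reach)
d={}
for n in('scene','top'):
    p=r.snapshot(n); d[n]=p; cv2.imwrite(f'pics/{n}0.png',p['pixels'][:,:,::-1]); print(n,p['fx'],p['cx'],p['dist_coeffs'],p['cam_to_world'])
pickle.dump(d,open('s0.pkl','wb'))
E
```

```text
pics
{'clock': 0.0, 'tool_pos': array([0.17669923, 0.59886922, 0.25491853]), 'eef_rot': array([ 1.42857998e-01,  9.89742765e-01, -9.21776135e-04, -3.92815374e-05]), 'opening': 1.000718185439971, 'contact_force': array([-0.90544625,  0.04535334,  0.79566049])} 0.017
scene 429.22838198685906 256.4099187064763 [-0.08927881  0.          0.          0.          0.        ] [[ 0.22378156  0.73516341 -0.63988794  1.09810272]
 [ 0.97463712 -0.17019407  0.14531507 -0.11395189]
 [-0.00207481 -0.65617737 -0.75460384  0.74244405]
 [ 0.          0.          0.          1.        ]]
top 384.40679764812114 261.443538228408 [0.03862412 0.         0.         0.         0.        ] [[ 0.06718211 -0.97118581  0.22865845  0.37208131]
 [-0.99773944 -0.06576251  0.01383121 -0.01503596]
 [ 0.00160448 -0.22907076 -0.97340845  0.76104283]
 [ 0.          0.          0.          1.        ]]
```

View pics/top0.png

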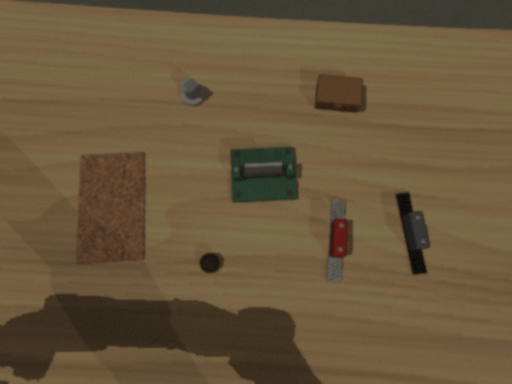

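View pics/scene0.png

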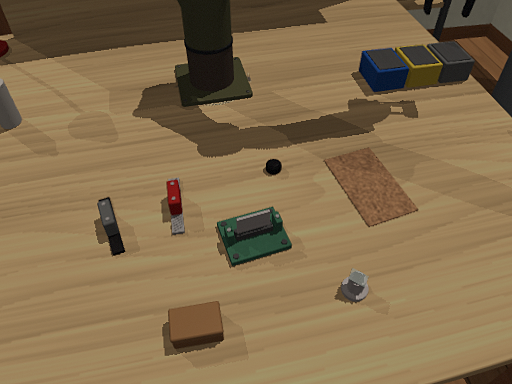

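The top view has the file at about (337,240), the grey decoy at (413,233), the holder at (264,174) and the mat at (112,207). In the scene view the file is at (175,205) and the holder at (254,236). Next I'll enlarge crops and measure from masks.

```bash
cat > h.py <<'E'
import numpy as np,cv2
def ray(p,uv):
    K=np.array([[p['fx'],0,p['cx']],[0,p['fy'],p['cy']],[0,0,1]])
    n=cv2.undistortPoints(np.array(uv,float).reshape(-1,1,2),K,np.array(p['dist_coeffs'])).reshape(-1,2)
    T=np.array(p['cam_to_world']); return T[:3,3],np.c_[n,np.ones(len(n))]@T[:3,:3].T
def onz(p,uv,z):
    o,d=ray(p,uv); return (o+d*((z-o[2])/d[:,2])[:,None])[:,:2]
def proj(p,X):
    T=np.linalg.inv(np.array(p['cam_to_world'])); K=np.array([[p['fx'],0,p['cx']],[0,p['fy'],p['cy']],[0,0,1.]])
    return cv2.projectPoints(np.array(X,float).reshape(-1,1,3),cv2.Rodrigues(T[:3,:3])[0],T[:3,3],K,np.array(p['dist_coeffs']))[0].reshape(-1,2)
def big(m):
    c=max(cv2.findContours(m.astype(np.uint8),0,1)[0],key=cv2.contourArea); return c
E
python3 - <<'E'
import pickle;from h import *
d=pickle.load(open('s0.pkl','rb'))
def crop(n,x,y,w,h,k): return cv2.resize(d[n]['pixels'][y:y+h,x:x+w,::-1],None,fx=k,fy=k,interpolation=cv2.INTER_NEAREST)
a=crop('top',225,140,80,70,5);b=crop('top',310,190,50,100,5)[:350];b=crop('top',315,195,40,90,5)
c=crop('scene',210,200,85,70,5)
M=np.zeros((600,800,3),np.uint8);M[:250*0+350,:400]=a[:350];M[:450,400:600]=b;
e=crop('scene',155,175,40,60,4); M[355:355+240,:160]=e; M[355:600,165:395]=cv2.resize(c,(230,190))[:190].repeat(2,0)[:245] if 0 else cv2.resize(c,(230,245))
cv2.imwrite('pics/c1.png',M)
for n in d:
    h=cv2.cvtColor(d[n]['pixels'],cv2.COLOR_RGB2HSV); H,S,V=cv2.split(h)
    red=((H<5)|(H>173))&(S>150)&(V>60); red[:100]=0
    g=(H>60)&(H<95)&(S>90)&(V>30); 
    if n=='scene': g[:190]=0
    cr,cg=big(red),big(g)
    print(n,'red',cv2.minAreaRect(cr),cr.shape,'green',cv2.minAreaRect(cg), cv2.approxPolyDP(cv2.convexHull(cg),3,True)[:,0].tolist())
    R=cv2.boxPoints(cv2.minAreaRect(cr)); print('  red box z.05',onz(d[n],R,.05).round(4).tolist())
    print('  green z.014',onz(d[n],cv2.approxPolyDP(cv2.convexHull(cg),3,True)[:,0],.014).round(4).tolist())
    br=(H>3)&(H<14)&(S>90)
    if n=='top': br[:,200:]=0; br=br&(V>20)
    else: br[:,:310]=0; br[:130]=0; br[240:]=0
    br=cv2.morphologyEx(br.astype(np.uint8),cv2.MORPH_OPEN,np.ones((3,3)))
    br=cv2.morphologyEx(br,cv2.MORPH_CLOSE,np.ones((7,7)))
    cb=big(br);q=cv2.approxPolyDP(cv2.convexHull(cb),5,True)[:,0]; print('  mat',q.tolist(),onz(d[n],q,.004).round(3).tolist())
E
```

```text
scene red ((173.57745361328125, 192.66151428222656), (25.476778030395508, 12.37253475189209), 86.18592071533203) (69, 1, 2) green ((253.89486694335938, 234.653076171875), (45.618160247802734, 64.26563262939453), 73.1416015625) [[272, 207], [290, 245], [231, 263], [217, 222]]
  red box z.05 [[0.4239, -0.1648], [0.4277, -0.1377], [0.5017, -0.1421], [0.4981, -0.1678]]
  green z.014 [[0.5219, 0.0519], [0.6277, 0.063], [0.6428, -0.0626], [0.5356, -0.0727]]
  mat [[362, 149], [368, 148], [375, 173]] [[0.381, 0.323], [0.381, 0.34], [0.468, 0.322]]
top red ((339.0243835449219, 237.63497924804688), (13.968990325927734, 36.91804504394531), 3.814074993133545) (97, 1, 2) green ((260.4918212890625, 187.0901641845703), (21.819114685058594, 19.46518325805664), 5.19442892074585) [[272, 179], [271, 189], [262, 197], [249, 193], [253, 179]]
  red box z.05 [[0.4234, -0.1394], [0.4914, -0.1424], [0.4914, -0.1682], [0.4235, -0.1647]]
  green z.014 [[0.5697, -0.0242], [0.5489, -0.0235], [0.5314, -0.0066], [0.5378, 0.0198], [0.5671, 0.0139]]
  mat [[132, 192], [123, 223], [107, 240], [102, 189]] [[0.526, 0.255], [0.463, 0.263], [0.428, 0.289], [0.528, 0.315]]
```

View pics/c1.png

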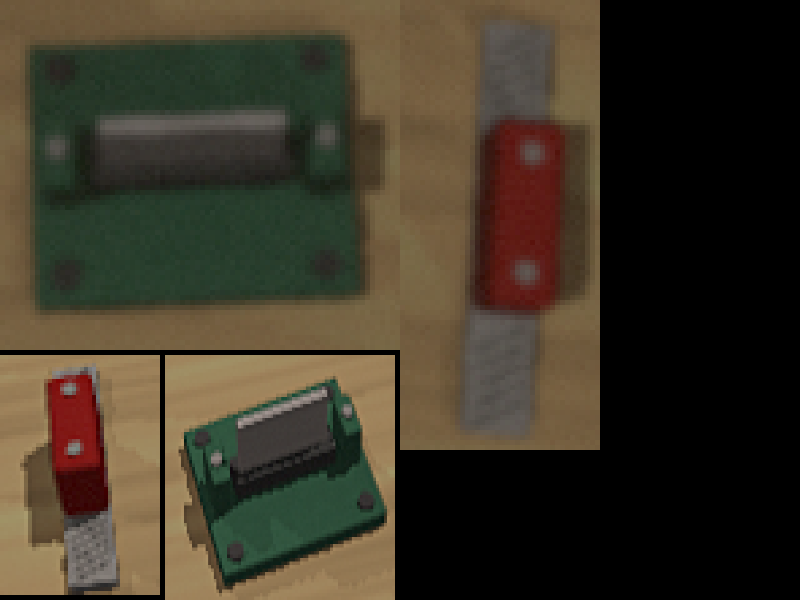

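The crops show the file (grip bolts at top-view (341,225) and (340,249)), the holder base corners, and the bright plate edge at about (244..282, 164). I'll turn these into positions.

```bash
python3 - <<'E'
import pickle;from h import *
d=pickle.load(open('s0.pkl','rb'));t=d['top'];s=d['scene']
c=lambda L,o:np.array(L)/5-.5+o
B=onz(t,c([(30,46),(345,37),(363,293),(37,310)],[225,140]),.014)
print('base',B.round(4).tolist(),B.mean(0)); 
f=(B[0]+B[1]-B[2]-B[3]);l=B[0]+B[3]-B[1]-B[2];print('yaw x',np.degrees(np.arctan2(f[1],f[0])),'yaw y',np.degrees(np.arctan2(-l[0],l[1])))
P=onz(t,c([(95,126),(287,120)],[225,140]),.075);print('plate',P,P.mean(0))
k=P[0]-P[1];print(np.degrees(np.arctan2(-k[0],k[1])))
S=onz(s,[(210+ (238-165)/2.706,200+(423-355)/3.5),(210+(328-165)/2.706,200+(393-355)/3.5)],.075);print('plate scene',S,S.mean(0))
Bs=onz(s,[[272,207],[290,245],[231,263],[217,222]],.014)
G=onz(t,c([(132,152),(125,272)],[315,195]),.05);print('bolts',G,G.mean(0),np.degrees(np.arctan2(*(G[0]-G[1])[::-1])))
Gs=onz(s,[(155+68/4-.5,175+(389-355)/4-.5),(155+74/4-.5,175+(449-355)/4-.5)],.05);print('bolts scene',Gs,Gs.mean(0))
E_=onz(t,c([(82,20),(153,25),(135,437),(65,430)],[315,195]),.008);print('sole',E_.mean(0),E_)
m=E_[0]+E_[1]-E_[2]-E_[3];print(np.degrees(np.arctan2(m[1],m[0])))
M=onz(t,[(82,154),(145,152),(145,260),(78,262)],.004);print('mat',M.mean(0),M)
Ms=onz(s,[(324,158),(371,149),(416,210),(374,223)],.004);print('mat scene',Ms.mean(0))
E
```

```text
base [[0.6279, 0.0644], [0.6405, -0.064], [0.5339, -0.0763], [0.5183, 0.0523]] [ 0.58014398 -0.00589372]
yaw x 6.461867553980423 yaw y 6.263665690929055
plate [[ 0.57740386  0.03114694]
 [ 0.58456389 -0.04001204]] [ 0.58098388 -0.00443255]
5.745770597392399
plate scene [[ 0.58525001 -0.03679833]
 [ 0.5789912   0.03215053]] [ 0.5821206 -0.0023239]
bolts [[ 0.48084269 -0.1566974 ]
 [ 0.43652553 -0.15494637]] [ 0.45868411 -0.15582188] -2.262663515800833
bolts scene [[ 0.43437171 -0.15477251]
 [ 0.47876905 -0.15582848]] [ 0.45657038 -0.15530049]
sole [ 0.45893727 -0.15656522] [[ 0.5389772  -0.14416369]
 [ 0.53885723 -0.17243472]
 [ 0.37860439 -0.16808759]
 [ 0.37931026 -0.14157487]]
-1.2419963570002803
mat [0.49695922 0.28876303] [[0.59864622 0.36732558]
 [0.61195103 0.24042071]
 [0.39443067 0.21039514]
 [0.38280898 0.33691068]]
mat scene [0.49524375 0.29734703]
```

Call:
step_arm([
  [0, 0, 0, 0, 0, -7.2, -1],
  [0, 0, 0, 0, 0, -7.2, -1],
  [-3.5, -5, 0, 0, 0, 0, -1],
  [-3.5, -5, 0, 0, 0, 0, -1],
  [-3.5, -5, 0, 0, 0, 0, -1],
  [-3.5, -5, 0, 0, 0, 0, -1],
  [-3.5, -5, 0, 0, 0, 0, -1],
  [-3.5, -5, 0, 0, 0, 0, -1],
], force=50)

```text
clock: 1.1
tool_pos: [0.3768, 0.2904, 0.2556]
eef_rot: [0.018, 1.0, -0.0, 0.0]
contact_force: [-0.3, 0.6, 0.2]
opening: 0.999
finger_force: 0.0
```

```bash
cat > go.py <<'E'
# usage: go.py x y z heading_of_tool_y_deg -> delta in tool axes (cm, deg)
import sys,numpy as np
from scipy.spatial.transform import Rotation as R
from plant import r
s=r.get_state(); p=np.array(s['tool_pos']); q=R.from_quat(s['eef_rot']); M=q.as_matrix()
print('t',round(s['clock'],2),'p',p.round(4),'head',np.degrees(np.arctan2(M[1,1],M[0,1])).round(2),'tilt',np.degrees(np.arccos(-M[2,2])).round(2),'F',np.round(s['contact_force'],1),'M',np.round(s['moment'],2),'open',round(s['opening'],3),'ff',np.round(s['finger_force'],1),'q',np.round(s['q'],2))
a=list(map(float,sys.argv[1:]))
for i in range(0,len(a),4):
    h=np.radians(a[i+3]); G=np.array([[np.sin(h)*-1,np.cos(h),0],[np.cos(h),np.sin(h),0],[0,0,-1]])
    print('cm',(M.T@(np.array(a[i:i+3])-p)*100).round(2),'turn',np.degrees((q.inv()*R.from_matrix(G)).as_rotvec()).round(2),'cm after turn',(G.T@(np.array(a[i:i+3])-p)*100).round(2))
E
python3 go.py .458 -.156 .15 88
```

```text
t 1.1 p [0.3768 0.2904 0.2556] head 87.98 tilt 0.01 F [-0.3  0.6  0.2] M [ 0.07 -0.07  0.04] open 0.999 ff 0.0 q [-0.54  0.51 -0.32  2.    0.25  0.67  0.52]
cm [ -9.68 -44.33  10.57] turn [-0.01  0.   -0.02] cm after turn [ -9.67 -44.33  10.56]
```

Call:
step_arm([
  [-1.21, -5.54, 1.32, 0, 0, 0, -1],
  [-1.21, -5.54, 1.32, 0, 0, 0, -1],
  [-1.21, -5.54, 1.32, 0, 0, 0, -1],
  [-1.21, -5.54, 1.32, 0, 0, 0, -1],
  [-1.21, -5.54, 1.32, 0, 0, 0, -1],
  [-1.21, -5.54, 1.32, 0, 0, 0, -1],
  [-1.21, -5.54, 1.32, 0, 0, 0, -1],
  [-1.21, -5.54, 1.32, 0, 0, 0, -1],
])

```text
clock: 2.1
tool_pos: [0.4573, -0.1558, 0.1495]
eef_rot: [0.018, 1.0, 0.0, 0.0]
contact_force: [1.3, 0.4, -0.6]
opening: 1.0
finger_force: 0.0
```

```bash
python3 go.py .458 -.156 .030 88
```

```text
t 2.1 p [ 0.4573 -0.1558  0.1495] head 87.98 tilt 0.02 F [ 1.3  0.4 -0.6] M [ 0.02 -0.03  0.02] open 1.0 ff 0.0 q [ 0.43  0.7  -0.31  2.08  0.49  0.43  1.27]
cm [-0.07 -0.02 11.95] turn [ 0.02  0.   -0.02] cm after turn [-7.000e-02 -1.000e-02  1.195e+01]
```

Call:
step_arm([
  [-0.07, 0, 4, 0, 0, 0, -1],
  [0, 0, 4, 0, 0, 0, -1],
  [0, 0, 2, 0, 0, 0, -1],
  [0, 0, 1.95, 0, 0, 0, -1],
  [0, 0, 0, 0, 0, 0, -0.3],
  [0, 0, 0, 0, 0, 0, 1],
  [0, 0, 0, 0, 0, 0, 1],
  [0, 0, 0, 0, 0, 0, 1],
], force=20)

```text
clock: 3.1
tool_pos: [0.4581, -0.1543, 0.0312]
eef_rot: [0.018, 1.0, -0.0, 0.001]
contact_force: [-0.1, 0.8, -0.7]
opening: 0.567
finger_force: 0.0
```

Call:
step_arm([
  [0, 0, 0, 0, 0, 0, 1],
  [0, 0, 0, 0, 0, 0, 1],
  [0, 0, 0, 0, 0, 0, 1],
], force=55)

```text
clock: 3.48
tool_pos: [0.4577, -0.1543, 0.0307]
eef_rot: [0.018, 1.0, -0.0, 0.0]
contact_force: [0.4, -1.2, 2.0]
opening: 0.289
finger_force: 55.0
```

```bash
python3 go.py .458 -.156 .16 88
```

```text
t 3.48 p [ 0.4577 -0.1543  0.0307] head 87.96 tilt 0.01 F [ 0.4 -1.2  2. ] M [-0.    0.01 -0.01] open 0.289 ff 55.0 q [ 0.28  0.93 -0.08  2.12  0.62  0.11  1.15]
cm [ -0.03  -0.17 -12.93] turn [-0.01  0.   -0.04] cm after turn [ -0.03  -0.17 -12.93]
```

Call:
step_arm([
  [0, 0, -2, 0, 0, 0, 1],
  [0, 0, -4, 0, 0, 0, 1],
  [0, 0, -4, 0, 0, 0, 1],
  [0, 0, 0, 0, 0, -4.1, 1],
  [0, 0, 0, 0, 0, -4.1, 1],
  [0, 0, 0, 0, 0, 0, 1],
])

```text
clock: 4.22
tool_pos: [0.4572, -0.1542, 0.1303]
eef_rot: [-0.053, 0.999, 0.0, -0.0]
contact_force: [-0.1, 0.3, -3.8]
opening: 0.291
finger_force: 55.0
```

```bash
python3 go.py .5313 -.0094 .130 96.2
```

```text
t 4.22 p [ 0.4572 -0.1542  0.1303] head 96.12 tilt 0.06 F [-0.1  0.3 -3.8] M [0.03 0.   0.05] open 0.291 ff 55.0 q [ 0.43  0.74 -0.33  2.09  0.59  0.4   1.31]
cm [-8.91 13.61  0.03] turn [ 0.03 -0.05 -0.08] cm after turn [-8.93 13.59  0.03]
```

Call:
step_arm([
  [-2.23, 3.4, 0, 0, 0, 0, 1],
  [-2.23, 3.4, 0, 0, 0, 0, 1],
  [-2.23, 3.4, 0, 0, 0, 0, 1],
  [-2.23, 3.4, 0, 0, 0, 0, 1],
  [0, 0, 0, 0, 0, 0, 1],
])

```text
clock: 4.85
tool_pos: [0.5334, -0.0044, 0.1305]
eef_rot: [-0.056, 0.998, 0.002, 0.001]
contact_force: [0.0, -0.3, -3.7]
opening: 0.293
finger_force: 55.0
```

```bash
python3 go.py .5313 -.0094 .0997 96.2; python3 - <<'E'
from plant import r
from h import *
import pickle
d={n:r.snapshot(n) for n in('top','scene')}; pickle.dump(d,open('s1.pkl','wb'))
A=d['top']['pixels'][110:240,190:330,::-1]; B=d['scene']['pixels'][150:280,190:330,::-1]
M=np.hstack([cv2.resize(x,(400,372),interpolation=cv2.INTER_CUBIC) for x in(A,B)])
cv2.imwrite('pics/c2.png',M)
E
```

```text
t 4.85 p [ 0.5334 -0.0044  0.1305] head 96.45 tilt 0.26 F [ 0.  -0.3 -3.7] M [-0.01  0.02  0.03] open 0.293 ff 55.0 q [ 0.13  0.78 -0.34  1.95  0.5   0.5   1.12]
cm [ 0.27 -0.48  3.08] turn [0.21 0.15 0.25] cm after turn [ 0.26 -0.47  3.08]
```

View pics/c2.png

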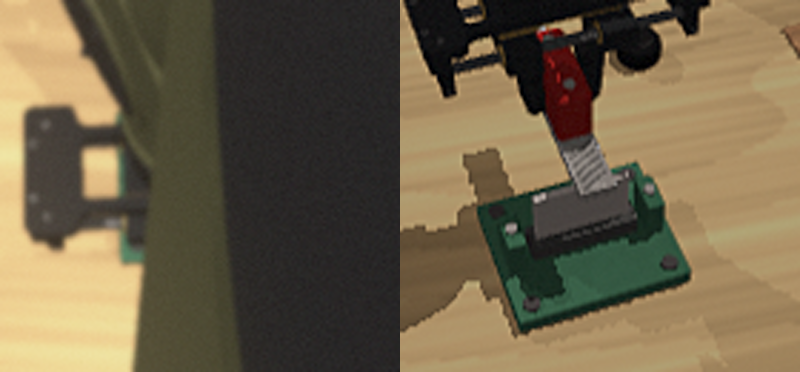

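The scene crop shows the file gripped, with its tip at about pixel (259,217) in front of the plate. I'll compare that with where the tip should project.

```bash
python3 - <<'E'
import pickle;from h import *
d=pickle.load(open('s1.pkl','rb'))['scene']
for z in(.09,.1,.11):print(proj(d,[(.613,-.0044+.009,z)]))
E
python3 go.py .5313 -.0094 .0997 96.2
```

```text
[[260.77495114 221.95341118]]
[[260.80488233 218.73914699]]
[[260.83533388 215.46388306]]
t 4.95 p [ 0.5311 -0.0095  0.1301] head 96.16 tilt 0.11 F [-0.3 -0.1 -3. ] M [-0.05  0.05 -0.02] open 0.288 ff 55.0 q [ 0.13  0.78 -0.33  1.95  0.5   0.5   1.12]
cm [-0.03  0.01  3.04] turn [-0.03 -0.11 -0.04] cm after turn [-0.02  0.    3.04]
```

Call:
step_arm([
  [0, 0, 1.4, 0, 0, 0, 1],
  [0, 0, 0.8, 0, 0, 0, 1],
  [0, 0, 0.4, 0, 0, 0, 1],
  [0, 0, 0.4, 0, 0, 0, 1],
  [0, 0, 0, 0, 0, 0, 1],
  [0, 0, 0, 0, 0, 0, 1],
])

```text
clock: 5.7
tool_pos: [0.532, -0.0096, 0.1009]
eef_rot: [-0.054, 0.999, -0.0, 0.0]
contact_force: [-0.5, -1.4, 1.4]
opening: 0.291
finger_force: 55.0
```

```bash
python3 go.py .631 .0014 .0997 96.2
```

```text
t 5.7 p [ 0.532  -0.0096  0.1009] head 96.14 tilt 0.04 F [-0.5 -1.4  1.4] M [-0.41 -0.07 -0.08] open 0.291 ff 55.0 q [ 0.11  0.83 -0.29  1.96  0.53  0.43  1.09]
cm [-9.96  0.04  0.12] turn [-0.02  0.03 -0.06] cm after turn [-9.96  0.03  0.12]
```

Call:
step_arm([
  [-0.6, 0, 0.05, 0, 0, 0, 1],
  [-1.4, 0, 0, 0, 0, 0, 1],
  [-1.4, 0, 0, 0, 0, 0, 1],
  [-1.4, 0, 0, 0, 0, 0, 1],
  [-1.4, 0, 0, 0, 0, 0, 1],
  [-1.4, 0, 0, 0, 0, 0, 1],
  [-1.4, 0, 0, 0, 0, 0, 1],
  [-1.0, 0, 0, 0, 0, 0, 1],
])

```text
clock: 6.7
tool_pos: [0.6313, 0.0023, 0.1]
eef_rot: [-0.054, 0.999, 0.0, -0.001]
contact_force: [-1.6, -0.7, 2.1]
opening: 0.286
finger_force: 55.0
```

```bash
python3 go.py .631 .0014 .135 96.2
```

```text
t 6.7 p [0.6313 0.0023 0.1   ] head 96.21 tilt 0.08 F [-1.6 -0.7  2.1] M [-0.08  0.62 -0.  ] open 0.286 ff 55.0 q [ 0.12  0.92 -0.36  1.65  0.47  0.66  1.19]
cm [ 0.05 -0.08 -3.5 ] turn [ 0.06 -0.06  0.01] cm after turn [ 0.04 -0.08 -3.5 ]
```

Call:
step_arm([
  [-0.2, 0, -0.5, 0, 0, 0, 1],
  [-0.1, 0, -1.5, 0, 0, 0, 1],
  [0, 0, -1.5, 0, 0, 0, 1],
  [0, 0, 0, 0, 0, 0, 1],
  [2.5, 0, 0, 0, 0, 0, 1],
  [3.0, 0, 0, 0, 0, 0, 1],
  [3.0, 0, 0, 0, 0, 0, 1],
  [1.8, 0, 0, 0, 0, 0, 1],
])

```text
clock: 7.7
tool_pos: [0.5299, -0.0098, 0.1352]
eef_rot: [-0.054, 0.999, -0.0, -0.001]
contact_force: [0.6, 0.1, -2.5]
opening: 0.291
finger_force: 55.0
```

Call:
step_arm([
  [0, 0, 0, 0, 0, 0, 1],
  [0, 0, 0, 0, 0, 0, 1],
])

```text
clock: 7.95
tool_pos: [0.5332, -0.009, 0.1353]
eef_rot: [-0.054, 0.999, 0.0, 0.001]
contact_force: [0.8, -0.2, -4.0]
opening: 0.291
finger_force: 55.0
```

```bash
python3 go.py .5313 -.0094 .0997 96.2;python3 - <<'E'
from plant import r
from h import *
p=r.snapshot('scene'); cv2.imwrite('pics/c3.png',cv2.resize(p['pixels'][150:280,190:330,::-1],(560,520),interpolation=cv2.INTER_CUBIC))
E
```

```text
t 7.95 p [ 0.5332 -0.009   0.1353] head 96.17 tilt 0.12 F [ 0.8 -0.2 -4. ] M [ 0.06 -0.07 -0.04] open 0.291 ff 55.0 q [ 0.14  0.77 -0.34  1.94  0.5   0.51  1.12]
cm [ 0.2  -0.02  3.56] turn [ 0.02  0.12 -0.03] cm after turn [ 0.19 -0.01  3.56]
```

View pics/c3.png

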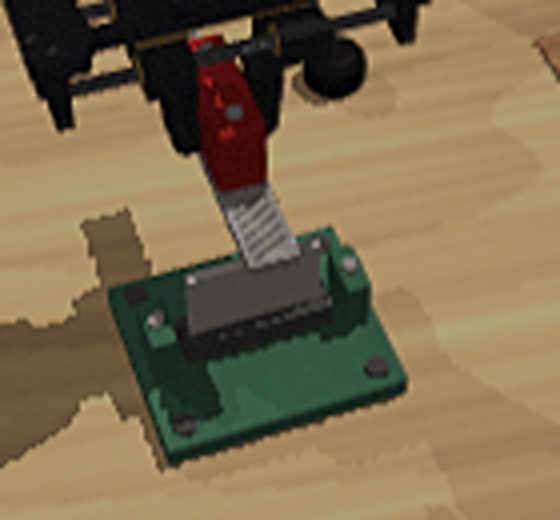

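The file is still level in the grip and clear of the plate, with its tip at about (258,215). Second stroke next.

Call:
step_arm([
  [0, 0, 1.2, 0, 0, 0, 1],
  [0, 0, 1.2, 0, 0, 0, 1],
  [0, 0, 0.4, 0, 0, 0, 1],
  [0, 0, 0.4, 0, 0, 0, 1],
  [0, 0, 0.4, 0, 0, 0, 1],
  [0, 0, 0, 0, 0, 0, 1],
  [0, 0, 0, 0, 0, 0, 1],
])

```text
clock: 8.88
tool_pos: [0.5321, -0.0092, 0.0995]
eef_rot: [-0.054, 0.999, 0.0, 0.0]
contact_force: [-0.1, -0.9, 1.5]
opening: 0.29
finger_force: 55.0
```

```bash
python3 go.py .631 .0014 .0997 96.2
```

```text
t 8.88 p [ 0.5321 -0.0092  0.0995] head 96.17 tilt 0.05 F [-0.1 -0.9  1.5] M [ 0.01 -0.07  0.02] open 0.29 ff 55.0 q [ 0.11  0.83 -0.29  1.96  0.54  0.43  1.09]
cm [-9.94 -0.01 -0.01] turn [ 0.01  0.05 -0.03] cm after turn [-9.94 -0.01 -0.02]
```

Call:
step_arm([
  [-0.6, 0, 0, 0, 0, 0, 1],
  [-1.4, 0, 0, 0, 0, 0, 1],
  [-1.4, 0, 0, 0, 0, 0, 1],
  [-1.4, 0, 0, 0, 0, 0, 1],
  [-1.4, 0, 0, 0, 0, 0, 1],
  [-1.4, 0, 0, 0, 0, 0, 1],
  [-1.4, 0, 0, 0, 0, 0, 1],
  [-1.0, 0, 0, 0, 0, 0, 1],
])

```text
clock: 9.88
tool_pos: [0.6311, 0.0012, 0.0989]
eef_rot: [-0.054, 0.999, -0.0, -0.001]
contact_force: [-2.7, -0.3, 0.5]
opening: 0.288
finger_force: 55.0
```

Call:
step_arm([
  [-0.2, 0, -0.5, 0, 0, 0, 1],
  [-0.1, 0, -1.5, 0, 0, 0, 1],
  [0, 0, -1.5, 0, 0, 0, 1],
  [0, 0, -1.0, 0, 0, 0, 1],
  [0, 0, 0, 0, 0, 0, 1],
])

```text
clock: 10.5
tool_pos: [0.6349, 0.0018, 0.1455]
eef_rot: [-0.054, 0.999, 0.0, 0.001]
contact_force: [1.1, -0.5, -2.7]
opening: 0.29
finger_force: 55.0
```

```bash
python3 go.py .496 .292 .145 97
```

```text
t 10.5 p [0.6349 0.0018 0.1455] head 96.16 tilt 0.14 F [ 1.1 -0.5 -2.7] M [ 0.05 -0.01  0.05] open 0.29 ff 55.0 q [ 0.14  0.86 -0.4   1.62  0.44  0.75  1.21]
cm [1.069e+01 3.034e+01 2.000e-02] turn [ 0.    0.14 -0.84] cm after turn [10.25 30.5   0.05]
```

Call:
step_arm([
  [1.5, 4, 0, 0, 0, 0, 1],
  [1.8, 5.2, 0, 0, 0, 0, 1],
  [1.8, 5.2, 0, 0, 0, 0, 1],
  [1.8, 5.2, 0, 0, 0, 0, 1],
  [1.8, 5.2, 0, 0, 0, 0, 1],
  [1.6, 4.6, 0, 0, 0, 0, 1],
  [0.4, 0.9, 0, 0, 0, 0, 1],
  [0, 0, 0, 0, 0, 0, 1],
])

```text
clock: 11.5
tool_pos: [0.4948, 0.2916, 0.1439]
eef_rot: [-0.055, 0.999, -0.0, -0.0]
contact_force: [0.3, -1.1, -3.2]
opening: 0.292
finger_force: 55.0
```

Call:
step_arm([
  [0, 0, 4, 0, 0, 0, 1],
  [0, 0, 4, 0, 0, 0, 1],
  [0, 0, 2, 0, 0, 0, 1],
  [0, 0, 0.5, 0, 0, 0, 1],
  [0, 0, 0, 0, 0, 0, 1],
  [0, 0, 0, 0, 0, 0, 1],
])

```text
clock: 12.25
tool_pos: [0.4962, 0.2914, 0.0401]
eef_rot: [-0.053, 0.999, 0.0, 0.001]
contact_force: [0.2, 0.1, -2.6]
opening: 0.292
finger_force: 55.0
```

```bash
python3 go.py .496 .292 .035 96.2
```

```text
t 12.25 p [0.4962 0.2914 0.0401] head 96.12 tilt 0.11 F [ 0.2  0.1 -2.6] M [ 0.03  0.01 -0.05] open 0.292 ff 55.0 q [-0.49  0.95 -0.22  1.85  0.48  0.39  0.62]
cm [0.02 0.06 0.51] turn [ 0.05  0.1  -0.08] cm after turn [0.02 0.06 0.51]
```

Call:
step_arm([
  [0, 0, 0.3, 0, 0, 0, 1],
  [0, 0, 0.2, 0, 0, 0, 1],
  [0, 0, 0.05, 0, 0, 0, 1],
  [0, 0, 0, 0, 0, 0, 1],
  [0, 0, 0, 0, 0, 0, 1],
])

```text
clock: 12.88
tool_pos: [0.4955, 0.2916, 0.0347]
eef_rot: [-0.054, 0.999, 0.0, 0.001]
contact_force: [-2.0, -1.1, 6.2]
opening: 0.29
finger_force: 55.0
```

Call:
step_arm([
  [0, 0, 0, 0, 0, 0, 0.2],
  [0, 0, 0, 0, 0, 0, 0],
  [0, 0, 0, 0, 0, 0, -0.3],
  [0, 0, 0, 0, 0, 0, -0.6],
  [0, 0, 0, 0, 0, 0, -0.6],
  [0, 0, -2, 0, 0, 0, -0.6],
  [0, 0, -5, 0, 0, 0, -0.6],
  [0, 0, -5, 0, 0, 0, -0.6],
])

```text
clock: 13.88
tool_pos: [0.495, 0.2913, 0.1546]
eef_rot: [-0.054, 0.999, -0.0, -0.0]
contact_force: [1.3, -0.4, -0.3]
opening: 0.802
finger_force: 0.0
```

Call:
step_arm([
  [0, -4, -3, 0, 0, 0, -0.6],
  [0, -5, -2, 0, 0, 0, -0.6],
  [0, -5, 0, 0, 0, 0, -0.6],
  [0, -5, 0, 0, 0, 0, -0.6],
  [0, -5, 0, 0, 0, 0, -0.6],
  [0, -4, 0, 0, 0, 0, -0.6],
  [0, 0, 0, 0, 0, 0, -0.6],
  [0, 0, 0, 0, 0, 0, -0.6],
])

```text
clock: 14.88
tool_pos: [0.5253, 0.0139, 0.2037]
eef_rot: [-0.054, 0.999, 0.001, 0.0]
contact_force: [0.2, -0.8, 0.1]
opening: 0.799
finger_force: 0.0
```

```bash
python3 go.py; python3 - <<'E'
from plant import r
from h import *
o=[]
for n in('top','scene'):
    o.append(cv2.resize(r.snapshot(n)['pixels'][:,:,::-1],(400,300)))
cv2.imwrite('pics/c4.png',np.hstack(o))
E
```

```text
t 14.88 p [0.5253 0.0139 0.2037] head 96.2 tilt 0.06 F [ 0.2 -0.8  0.1] M [ 0.07 -0.01  0.  ] open 0.799 ff 0.0 q [ 0.14  0.66 -0.42  1.91  0.42  0.66  1.15]
```

View pics/c4.png

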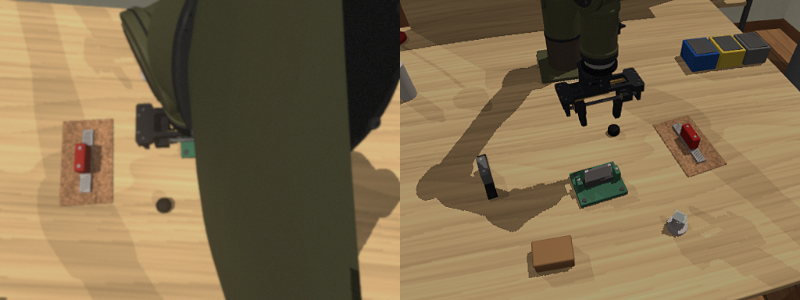

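The file lies flat near the middle of the mat, at about (86,160) in the left view, and the gripper is clear of everything. Handing in.

```bash
python3 -c "
from plant import r
print(r.finish_job())"
```

```text
the job is handed in; nothing more can be done
None
```

I made both pressed forward strokes, lifted the file clear after each, laid it sole down near the middle of the cork mat and handed the job in at about 15 s; the hand-in returned no verdict.

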